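# Ready the inspection lamp and refill the film-tin tray

### The arm

A 6-joint arm with a two-finger parallel gripper is mounted at the origin on the work surface. World frame = base frame: x ahead of the robot, y to its left, z up, the work surface at z = 0. Lengths are in mm, angles in rad, forces in N, time in s.
With the tool pointing down it reaches from about 275 to 750 mm from the base axis. Payload 10.2 kg.
Tool frame: the origin (TCP) lies between the finger pads, 19 mm behind the fingertips; this is the grasp point; x points along the fingers, y is the direction in which the jaws open and shut, and the axes are right-handed (so a half turn about x gives the same grasp; the last joint's range is limited). The gripper opens to 85 mm and grips with 20 to 120 N. Pads are 22 mm wide; open, the fingers measure 114 mm over their backs; the gripper's body (76 mm by 85 mm) begins 54 mm behind the grasp point. The pads swing forward as they close: fully open they stand 13 mm farther back than shut.
Start: joints at [-1.368, 0.313, 1.498, -0, 1.331, -0.223], TCP at [216.839, -478.134, 249.994] pointing down, gripper open.
Joint ranges: [-2.94, 2.94], [-0.97, 2.17], [0.19, 2.56], [-1.23, 4.37], [0.02, 3.11], [-2.88, 2.88]. Speed limits (rad/s): [2.39, 2.39, 3.01, 3.14, 3.14, 3.14].

### API

Orientations are given as a unit quaternion [w, x, y, z].
In Python, from rig import ctrl, viewer, order gives the robot as it stands. The module is installed in compiled form; this text tells all that it offers.
- The arm moves only by the tool carry_out, never from a script. Its argument "deltas" is a list of rows, each a list of 7 numbers: the gripper command: -1 is fully open, 1 is shut, values between are in proportion, then the shift along the tool's x, y, z in mm, then the turn, a rotation vector about the tool's x, y, z in degrees. A call has exactly 5 rows; each row is the pose to reach, as a shift and turn from the pose commanded when the call began, along the tool's axes at that moment; what a row does not reach only later rows make up. A row lasts 1/8 s, in which the tool goes at most 62.5 mm and 10.7 degrees, less where a joint would pass 70% of its speed; a pose out of reach is approached as far as the arm can. A call with a gripper value outside its range is refused whole. The fingers move at their own pace and stop on an object; "newtons" is the grip in N (left out, the last holds). Time passes only in rows, so rows that repeat a pose let the fingers close, or fill a call up. It gives the time, the measured TCP pose, the force and the opening at its end, in the units of the state.
- ctrl.sense(): the state, without advancing time (a new reading comes with each control period).
- viewer.capture(name): name is "side" or "top" or "wrist"; returns the picture (384x512x3 uint8, red, green, blue); there is no depth.
- viewer.calibration(name): a dict with "fx", "fy", "cx", "cy" (pixels), "xyz" and "attitude" of the camera in the world; the wrist camera has in their place "T_tool_cam" (4x4, takes a point from camera to tool coordinates, whose origin is the TCP and whose axes are the tool frame's). Camera axes: x right, y down, z forward; pixel columns grow to the right and rows downward; lengths in mm; the calibration is good to about 2 mm. A picture is of the moment at which its call begins: read the wrist's pose just before it. calibration takes no time and is no camera call.
- order.finish_job(): hands the job in, once; it reports no verdict.
The state is a dict: "time_s": time; "joints": joint angles; "dq": joint speeds; "tau": joint torques, N m; "eef_pos": TCP position; "ee_rot": TCP orientation; "force": force on the tool from outside, world axes, zero at the start; "wrist_torque": the same for the moment, N m; "grip_width": opening from 0.0 (shut) to 1.0 (fully open).
Only numpy, scipy, OpenCV 4.12 (cv2) and the standard library are available. Lean on these libraries where they do the work, as an engineer would, in place of code of your own. Each camera call takes 0.05 s, during which the arm holds its last target. There are 200 camera calls.

### The job

Get the station ready for the rust check: turn the click-stop brightness sleeve on the back of the leaning inspection lamp until 7 is clicked in at the index line, and stand the two small film tins that are out on the table back in the tray, upright, one in each empty cell (a round paper out-slip lies on its floor). Set the tins down instead of dropping them, keep them upright on the way, and leave the tins already in the tray, the carton, the loupe and the film core where they are.

Things in the scene. Friction and masses are not known exactly. Their poses are not given: they have to be found in the camera images.
- sleeve (a joint): angle (rad) of the lamp's brightness sleeve, numbered 1 to 9, 20 degrees (0.3491 rad) apart: 0 at 1, 2.094 at 7, 2.793 at 9, stops just past 1 and 9. It grows when turned clockwise as seen by someone looking at its free rear end. A sprung ball clicks it into each number: about 0.06 N m takes it past a click; let go, it snaps to the nearest number
- sleeve_grip (a point): point on the sleeve's axis, 11 mm in from its free rear end: a good place for the TCP. z runs along the axis, out of the rear end, leaning 0.65 rad from vertical; x, y turn with the sleeve. Knurled black grip: diameter 42, length 36. 25 mm in front of this point begins its numbered skirt, diameter 62, then the lamp's fixed rim, diameter 72, with a white index line on its upper side
- lamp: inspection lamp, fixed: round foot (diameter 120, height 18), post of diameter 14, dark barrel (diameter 56 to 72) leaning 0.65 rad, lens end low, towards the tray. Origin at the centre of the foot's underside; the sleeve end leans to its own +x. Grip point 11 mm to the +x side of the post, height 252; lens end reaches 105 mm to the -x side, heights 113 to 155
- tray: wooden tray, fixed to the table, 144 (own x) by 214 (own y), rim 34 high, floor 4 thick, walls and dividers 4 thick, dividers 30 high; 2 by 3 cells of 66 by 66, centred at x = -35 or 35 and y = -70, 0 or 70. Origin under its centre on the table, z up
- slip1: round paper out-slip of diameter 34, stuck to the floor at the centre of an empty cell; origin at its centre, level with the cell floor
- slip2: the other out-slip, in the other empty cell
- tin1: one of the two tins to put back; aluminium film tin like the others, upright cylinder of diameter 42 and height 56, about 120 g, small paper label on its lid; origin at the centre of its underside, z up
- tin2: the other tin to put back; aluminium film tin like the others, upright cylinder of diameter 42 and height 56, about 120 g, small paper label on its lid; origin at the centre of its underside, z up
- stored1: tin already standing in a tray cell, loose; same shape and size as the tins to put back, origin at the centre of its underside
- stored2: tin already standing in a tray cell, loose; same shape and size as the tins to put back, origin at the centre of its underside
- stored3: tin already standing in a tray cell, loose; same shape and size as the tins to put back, origin at the centre of its underside
- stored4: tin already standing in a tray cell, loose; same shape and size as the tins to put back, origin at the centre of its underside
- carton: bystander, loose: pale blue-grey card box 60 (x) by 50 (y) by 78 high; origin at the centre of its underside
- loupe: bystander, loose: desk loupe, black and clear upright cylinder of diameter 50 and height 52; origin at the centre of its underside
- core: bystander, loose: white plastic film core, ring of outer diameter 50, hole 25, height 35, lying flat; origin at the centre of its underside
- reels: bystander, fixed: two large film tins stacked, diameter 104 (the upper one 4 mm off towards its +x), 103 high; origin at the centre of its underside

How it is judged:
By the outcome, as a careful person would: the job done as asked, in the order asked, and still so for the second after the job is handed in, with the robot touching nothing.
It also fails if it takes over 67 s, if anything falls off the work surface, if the arm or the gripper's body presses on something with over 40 N, if the wrist force passes 120 N, or if a joint passes its speed limit or range.

## Working session

There is one attempt and no reset: what is moved stays moved. The work goes in short steps, Python scripts to look and compute and a tool call to move; the robot and the scene stay as the last step left them, time stands still between calls to the robot, and variables do not carry over. Pictures are saved under pics/ and viewed, about 8 in all and at most 12, crops included, and the job is handed in when it is done.

Besides the shell and the picture viewer there is one more tool, called after "Request:" by a JSON object that holds its "method" and its "body". carry_out: Moves the arm, as the interface text tells. Its arguments: {"type":"object","properties":{"deltas":{"type":"array"},"newtons":{"type":"number"}},"required":["deltas"]}

```bash
mkdir -p pics; ls
python3 - <<'E'
from rig import ctrl, viewer, order
import cv2,numpy as np
s=ctrl.sense(); print(s)
for n in ("side","top","wrist"):
    print(n,viewer.calibration(n))
for n in ("side","top"):
    cv2.imwrite(f"pics/{n}0.png",viewer.capture(n)[:,:,::-1])
E
```

```text
pics
{'time_s': 0.0, 'joints': array([-1.36840237e+00,  3.13438600e-01,  1.49846056e+00,  4.24869079e-05,
        1.33099339e+00, -2.23422854e-01]), 'dq': array([ 5.36517537e-04, -3.34931644e-03, -2.26533863e-04,  3.64988964e-05,
        2.56198976e-04, -1.19359759e-03]), 'tau': array([-1.37299830e-03, -4.12263393e+01, -2.59742725e+01, -2.64658074e-04,
        4.10016553e-03,  4.29842282e-05]), 'eef_pos': array([ 216.79692952, -477.88444703,  249.43205706]), 'ee_rot': array([ 0.14895122,  0.69116069,  0.14987003, -0.69112185]), 'force': array([-0.2072975 ,  0.06780804,  0.00634181]), 'wrist_torque': array([0.00486538, 0.01935206, 0.00325216]), 'grip_width': 0.9991121508382256}
side {'fx': 389.72218618876803, 'fy': 389.72218618876803, 'cx': 255.59989386424095, 'cy': 189.94744462666654, 'xyz': array([435.86202807, 816.3288719 , 925.50372313]), 'attitude': array([ 0.03358839, -0.05336267,  0.91223931, -0.40477609])}
top {'fx': 469.3369484303778, 'fy': 469.3369484303778, 'cx': 246.40777361164544, 'cy': 187.5508098973675, 'xyz': array([ 325.53003719,  -18.53566932, 1331.24135717]), 'attitude': array([ 0.05939489, -0.6948934 ,  0.71415232, -0.05984872])}
wrist {'fx': 295.64754242316275, 'fy': 295.64754242316275, 'cx': 254.10366456977425, 'cy': 191.5968194172983, 'T_tool_cam': array([[-3.62789248e-04, -2.97077169e-01,  9.54853405e-01,
        -1.23956078e+02],
       [ 9.99999920e-01,  5.30926933e-05,  3.96460696e-04,
         4.91227083e-01],
       [-1.68475160e-04,  9.54853472e-01,  2.97077126e-01,
        -7.42826229e+01],
       [ 0.00000000e+00,  0.00000000e+00,  0.00000000e+00,
         1.00000000e+00]])}
```

View pics/top0.png

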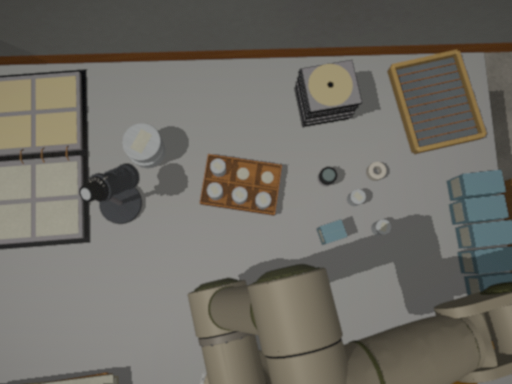

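View pics/side0.png

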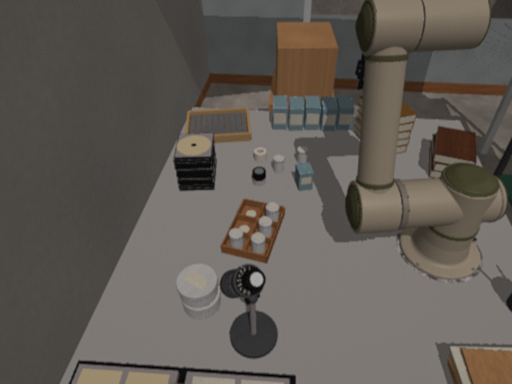

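```bash
cat > h.py <<'E'
from rig import ctrl, viewer, order
import cv2,numpy as np
from scipy.spatial.transform import Rotation as R
def rot(q): return R.from_quat(q,scalar_first=True)
def tool():
    s=ctrl.sense(); T=np.eye(4); T[:3,:3]=rot(s["ee_rot"]).as_matrix(); T[:3,3]=s["eef_pos"]; return T
def cam(n,T=None):
    c=viewer.calibration(n); M=np.eye(4)
    if n=="wrist": M=(tool() if T is None else T)@c["T_tool_cam"]
    else: M[:3,:3]=rot(c["attitude"]).as_matrix(); M[:3,3]=c["xyz"]
    return c,M
def p2w(n,uv,z,T=None):
    c,M=cam(n,T); d=M[:3,:3]@[(uv[0]-c["cx"])/c["fx"],(uv[1]-c["cy"])/c["fy"],1]
    return M[:3,3]+d*(z-M[2,3])/d[2]
def w2p(n,p,T=None):
    c,M=cam(n,T); q=M[:3,:3].T@(np.asarray(p,float)-M[:3,3])
    return np.array([c["fx"]*q[0]/q[2]+c["cx"],c["fy"]*q[1]/q[2]+c["cy"]])
def delta(p,Rm):
    "shift (mm) in tool axes and rotvec (deg) to reach position p, attitude Rm"
    T=tool(); return np.round(T[:3,:3].T@(np.asarray(p)-T[:3,3]),1),np.round(np.degrees(R.from_matrix(T[:3,:3].T@Rm).as_rotvec()),1)
def zoom(img,x0,y0,w,h,k): return cv2.resize(img[y0:y0+h,x0:x0+w],None,fx=k,fy=k,interpolation=cv2.INTER_CUBIC)
E
python3 - <<'E'
from h import *
t=cv2.imread("pics/top0.png");s=cv2.imread("pics/side0.png")
a=np.hstack([zoom(t,75,150,100,75,4),zoom(s,200,250,100,75,4)])
b=np.hstack([zoom(t,195,150,100,75,4),zoom(t,310,155,100,75,4)])
cv2.imwrite("pics/m.png",np.vstack([a,b]))
print(cam("top")[1],tool())
for n,uv,z in [("foot",(121,201),18),("slvend",(86,193),261),("tray",(241,185),20)]: print(n,p2w("top",uv,z))
E
```

```text
[[-2.71908167e-02 -9.85410057e-01  1.68010950e-01  3.25530037e+02]
 [-9.99628888e-01  2.70825848e-02 -2.93596585e-03 -1.85356693e+01]
 [-1.65704053e-03 -1.68028431e-01 -9.85780757e-01  1.33124136e+03]
 [ 0.00000000e+00  0.00000000e+00  0.00000000e+00  1.00000000e+00]] [[-2.43652302e-04  4.13035212e-01 -9.10715024e-01  2.16783318e+02]
 [ 1.14856009e-03 -9.10714334e-01 -4.13035207e-01 -4.77932720e+02]
 [-9.99999311e-01 -1.14664791e-03 -2.52498117e-04  2.49486441e+02]
 [ 0.00000000e+00  0.00000000e+00  0.00000000e+00  1.00000000e+00]]
foot [520.54775319 332.85855761  18.        ]
slvend [505.35153494 349.02247241 261.        ]
tray [556.76991535  -7.30555861  20.        ]
```

View pics/m.png

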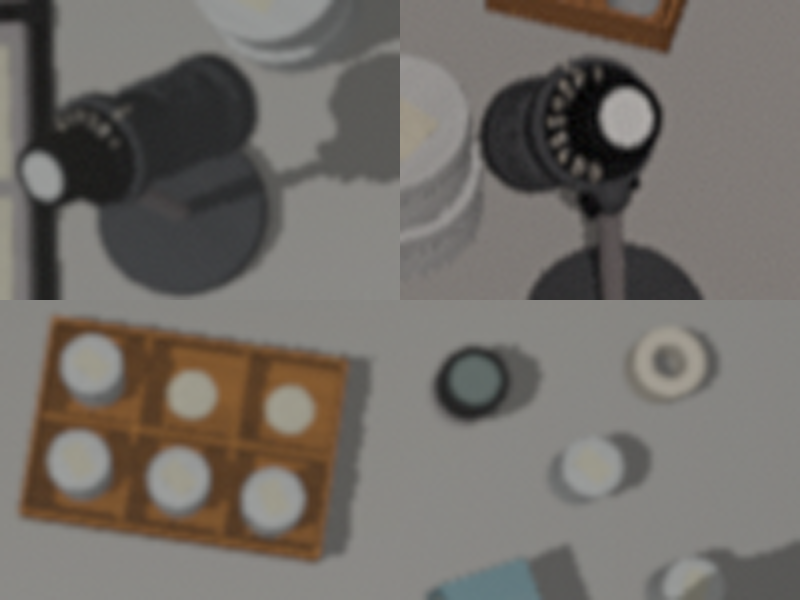

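Run:
```python
from h import *
def tri(a,b):
    A=[];B=[]
    P=[]
    for n,uv in (("top",a),("side",b)):
        c,M=cam(n); d=M[:3,:3]@[(uv[0]-c["cx"])/c["fx"],(uv[1]-c["cy"])/c["fy"],1]; d/=np.linalg.norm(d)
        K=np.eye(3)-np.outer(d,d); A.append(K);B.append(K@M[:3,3])
    x=np.linalg.lstsq(np.vstack(A),np.hstack(B),rcond=None)[0]
    return x,w2p("top",x)-a,w2p("side",x)-b
print("cap",tri((85.5,194.5),(257,279.3)))
f=p2w("top",(120.8,204.8),18);print("foot",f)
print("cap@z261",p2w("top",(85.5,194.5),261), p2w("side",(257,279.3),261))
for n,uv,z in [("tinA",(358,196.5),56),("tinB",(382.5,226.5),56),("s1",(242.5,173.2),4),("s2",(267.5,177.5),4),("c1",(208.25,154.25),34),("c2",(281.75,165),34),("c3",(200,203.75),34),("c4",(275,215),34),("lens",(128,177),134),("loupe",(328,176),52),("core",(377,171),35),("carton",(332,232),78),("reels",(142,138),103)]: print(n,p2w("top",uv,z).round(1))
```

```text
cap (array([503.13377296, 351.93771882, 255.56755402]), array([ 0.00664826, -0.15575723]), array([0.17242931, 0.04016952]))
foot [509.72840337 333.23128477  18.        ]
cap@z261 [501.87291718 350.07100781 261.        ] [502.94781547 355.64634655 261.        ]
tinA [ 509.5 -328.    56. ]
tinB [ 425.4 -389.    56. ]
s1 [594.  -12.4   4. ]
s2 [579.4 -84.    4. ]
c1 [645.5  83.3  34. ]
c2 [ 608.5 -124.    34. ]
c3 [504.4 108.2  34. ]
c4 [467.2 -99.6  34. ]
lens [565.8 284.7 134. ]
loupe [ 569.8 -249.6   52. ]
core [ 583.6 -391.5   35. ]
carton [ 412.7 -247.    78. ]
reels [678.5 256.4 103. ]
```

Request:
{"method": "carry_out", "body": {"deltas": [[-1, -5, -38, -42, 0, 0, 0], [-1, -10, -76, -84, 0, 0, 0], [-1, -14, -114, -126, 0, 0, 0], [-1, -19, -152, -168, 0, 0, 0], [-1, -23, -190, -210, 0, 0, 0]]}}

```text
time_s: 0.72
eef_pos: [329.9, -216.6, 273.1]
ee_rot: [0.149, 0.691, 0.149, -0.691]
force: [0.3, -0.3, 0.9]
grip_width: 1.001
```

Request:
{"method": "carry_out", "body": {"deltas": [[-1, -5, -38, -42, 0, 0, 0], [-1, -10, -76, -84, 0, 0, 0], [-1, -14, -114, -126, 0, 0, 0], [-1, -19, -152, -168, 0, 0, 0], [-1, -23, -190, -210, 0, 0, 0]]}}

```text
time_s: 1.35
eef_pos: [442.7, 43.3, 296.1]
ee_rot: [0.15, 0.691, 0.149, -0.691]
force: [0.2, -1.2, 0.5]
grip_width: 0.998
```

Request:
{"method": "carry_out", "body": {"deltas": [[-1, -5, -38, -42, 10.6, 0, 0], [-1, -10, -76, -84, 21, 0, 0], [-1, -14, -114, -126, 32, 0, 0], [-1, -19, -152, -168, 43, 0, 0], [-1, -23, -190, -210, 53, 0, 0]]}}

```text
time_s: 1.98
eef_pos: [555.5, 303.2, 318.8]
ee_rot: [0.161, -0.688, 0.161, 0.689]
force: [1.3, -0.2, 0.6]
grip_width: 1.001
```

Run:
```python
from h import *
T=tool();np.save("T1.npy",T);print(T.round(3),ctrl.sense()["joints"].round(3))
im=viewer.capture("wrist")[:,:,::-1]; cv2.imwrite("pics/w1.png",im); cv2.imwrite("pics/w1z.png",cv2.resize(im,(800,600),interpolation=cv2.INTER_CUBIC))
print(w2p("wrist",(503,352,256)),w2p("wrist",(545,309,237)))
```

```text
[[-0.00000e+00 -4.43000e-01 -8.96000e-01  5.55522e+02]
 [-0.00000e+00 -8.96000e-01  4.43000e-01  3.03155e+02]
 [-1.00000e+00  0.00000e+00  0.00000e+00  3.18840e+02]
 [ 0.00000e+00  0.00000e+00  0.00000e+00  1.00000e+00]] [ 0.315  0.534  0.998 -0.     1.61   2.345]
[232.02639098 301.15663243] [258.26655548 220.10933978]
```

View pics/w1z.png

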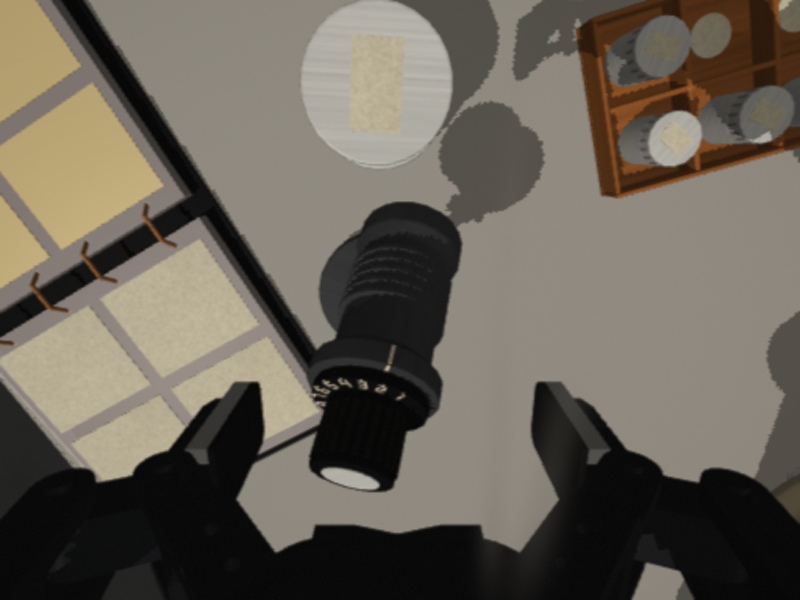

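```bash
cat >> h.py <<'E'
def frame(yaw):
    h=np.array([np.cos(yaw),np.sin(yaw),0]);Z=np.array([0,0,1.])
    s,c=np.sin(.65),np.cos(.65); return h,s*h+c*Z,-c*h+s*Z   # heading, axis (out of rear), upper normal
E
python3 - <<'E'
from h import *
from scipy.optimize import least_squares
T=np.load("T1.npy")
def res(p):
    h,a,u=frame(p[2]); g=np.array([p[0],p[1],252]); cap=g+11*a
    post=np.array([p[0],p[1],0])-11*h
    r=[(w2p("top",cap)-(85.5,194.5))*1.5,(w2p("side",cap)-(257,279.3))*1.5,w2p("wrist",cap,T)-np.array((352,478))/1.5625,
       w2p("wrist",g-p[3]*a+36*u,T)-np.array((388,371))/1.5625,w2p("wrist",g-p[4]*a+36*u,T)-np.array((394,345))/1.5625,
       .7*(w2p("wrist",post-105*h+[0,0,155],T)-np.array((410,204))/1.5625)]
    return np.hstack(r)
f=least_squares(res,[508,346,2.36,40,52]);print(f.x,np.degrees(f.x[2]),f.fun.round(1))
J=f.jac;print(np.sqrt(np.diag(np.linalg.inv(J.T@J))))
h,a,u=frame(f.x[2]);g=np.array([*f.x[:2],252]);np.save("g.npy",np.hstack([g,f.x[2]]))
x=-a;y=np.cross(u,x);Rm=np.c_[x,y,u]
print(Rm)
for d in (100,60,0): print(d,(g+d*a).round(1),*delta(g+d*a,Rm))
E
```

```text
[506.18866599 346.6068978    2.39788756  29.7083099   43.82764995] 137.3888370316097 [-0.6  0.4  1.6 -2.6  0.8  0.9 -2.  -0.4 -2.4 -0.5  4.3 -0.6]
[0.57406326 0.54413013 0.01044855 1.00221433 1.07453583]
[[ 4.45396132e-01  6.77019371e-01  5.85889970e-01]
 [-4.09722920e-01  7.35965197e-01 -5.38964153e-01]
 [-7.96083799e-01  2.77555756e-17  6.05186406e-01]]
100 [461.6 387.6 331.6] [-14.3 -28.  120.4] [-156.2   -7.4   52.8]
60 [479.5 371.2 299.8] [ 17.5 -21.3  97.1] [-156.2   -7.4   52.8]
0 [506.2 346.6 252. ] [ 65.2 -11.4  62. ] [-156.2   -7.4   52.8]
```

```bash
cat >> h.py <<'E'
def plan(p,Rm,n,T=None):
    "n calls to pose: print shift and turn of last row for each call"
    T=tool() if T is None else T; v=R.from_matrix(T[:3,:3].T@Rm).as_rotvec(); D=np.asarray(p)-T[:3,3]
    for i in range(n):
        Ri=T[:3,:3]@R.from_rotvec(v*i/n).as_matrix(); print("call",i,(Ri.T@D/n).round(1),np.degrees(v/n).round(1))
E
python3 - <<'E'
from h import *
from scipy.optimize import least_squares
T=np.load("T1.npy")
def res(p):
    h,a,u=frame(p[2]); g=np.array([p[0],p[1],252]); cap=g+11*a
    post=np.array([p[0],p[1],0])-11*h
    r=[(w2p("top",cap)-(85.5,194.5)),(w2p("side",cap)-(257,279.3)),1.5*w2p("wrist",cap,T)-1.5*np.array((352,478))/1.5625,
       w2p("wrist",g-p[3]*a+36*u,T)-np.array((388,371))/1.5625,w2p("wrist",g-p[4]*a+36*u,T)-np.array((394,345))/1.5625,
       .7*(w2p("wrist",post-105*h+[0,0,155],T)-np.array((424,206))/1.5625)]
    return np.hstack(r)
f=least_squares(res,[508,346,2.36,40,52]);print(f.x,np.degrees(f.x[2]),f.fun.round(1))
h,a,u=frame(f.x[2]);g=np.array([*f.x[:2],252]);np.save("g.npy",np.hstack([g,f.x[2]]))
x=-a;y=np.cross(u,x);Rm=np.c_[x,y,u]@R.from_euler("x",40,degrees=True).as_matrix()
print(g+110*a); plan(g+110*a,Rm,3)
E
```

```text
[506.80086508 346.78036188   2.35932602  29.48395838  43.62411439] 135.17942340379727 [-0.6 -0.1  0.7 -1.6 -0.2  0.5 -0.3 -0.1 -0.3 -0.1  0.8 -0.9]
[459.58123211 393.7051778  339.56921784]
call 0 [ -7.4 -10.8  41.7] [-39.    2.9  14.8]
call 1 [-14.9 -31.9  25.9] [-39.    2.9  14.8]
call 2 [-24.8 -36.    0.7] [-39.    2.9  14.8]
```

Request:
{"method": "carry_out", "body": {"deltas": [[-1, -1.5, -2, 8.4, -7.8, 0.6, 3], [-1, -3, -4.3, 16.7, -15.6, 1.2, 5.9], [-1, -4.5, -6.5, 25, -23.4, 1.7, 8.9], [-1, -6, -8.6, 33.4, -31.2, 2.3, 11.8], [-1, -7.4, -10.8, 41.7, -39, 2.9, 14.8]]}}

```text
time_s: 2.65
eef_pos: [522.2, 329.3, 325.9]
ee_rot: [-0.174, -0.693, 0.009, 0.7]
force: [-0.7, -0.9, -0.3]
grip_width: 0.999
```

Request:
{"method": "carry_out", "body": {"deltas": [[-1, -3, -6.4, 5.2, -7.8, 0.6, 3], [-1, -6, -12.8, 10.4, -15.6, 1.2, 5.9], [-1, -9, -19.1, 15.5, -23.4, 1.7, 8.9], [-1, -12, -25.5, 20.7, -31.2, 2.3, 11.8], [-1, -14.9, -31.9, 25.9, -39, 2.9, 14.8]]}}

```text
time_s: 3.28
eef_pos: [489.4, 357.3, 333.2]
ee_rot: [-0.482, -0.605, -0.141, 0.617]
force: [0.2, -0.5, 0.5]
grip_width: 0.996
```

Request:
{"method": "carry_out", "body": {"deltas": [[-1, -5, -7.2, 0, -7.8, 0.6, 3], [-1, -10, -14.4, 0, -15.6, 1.2, 5.9], [-1, -15, -21.6, 0.5, -23.4, 1.7, 8.9], [-1, -20, -28.8, 0.7, -31.2, 2.3, 11.8], [-1, -24.8, -36, 0.7, -39, 2.9, 14.8]]}}

```text
time_s: 3.9
eef_pos: [456.5, 385.3, 340.6]
ee_rot: [0.726, 0.438, 0.273, -0.454]
force: [-0.4, -0.5, 0.1]
grip_width: 0.999
```

Run:
```python
from h import *
T=tool();np.save("T2.npy",T);print(T.round(3),ctrl.sense()["joints"].round(3))
im=viewer.capture("wrist")[:,:,::-1]; cv2.imwrite("pics/w2z.png",cv2.resize(im,(800,600),interpolation=cv2.INTER_CUBIC))
x,y,z,yaw=np.load("g.npy");h,a,u=frame(yaw);g=np.array([x,y,z]);X=-a;Y=np.cross(u,X)
Rm=np.c_[X,Y,u]@R.from_euler("x",40,degrees=True).as_matrix()
print("cap pred",w2p("wrist",g+11*a)*1.5625,"skirt",w2p("wrist",g-30*a)*1.5625, "index",w2p("wrist",g-29.5*a+36*u)*1.5625)
print(delta(g,Rm))
```

```text
[[ 4.39000e-01  8.98000e-01 -2.00000e-03  4.56527e+02]
 [-4.20000e-01  2.04000e-01 -8.84000e-01  3.85303e+02]
 [-7.94000e-01  3.89000e-01  4.67000e-01  3.40645e+02]
 [ 0.00000e+00  0.00000e+00  0.00000e+00  1.00000e+00]] [ 0.747  0.458  1.182 -0.655  1.479  0.688]
cap pred [406.58627658 297.06436479] skirt [404.31862403 277.09327336] index [441.12745524 322.28939076]
(array([109.6,   3.5,  -6.8]), array([ 1.4, -0.3, -0.7]))
```

View pics/w2z.png

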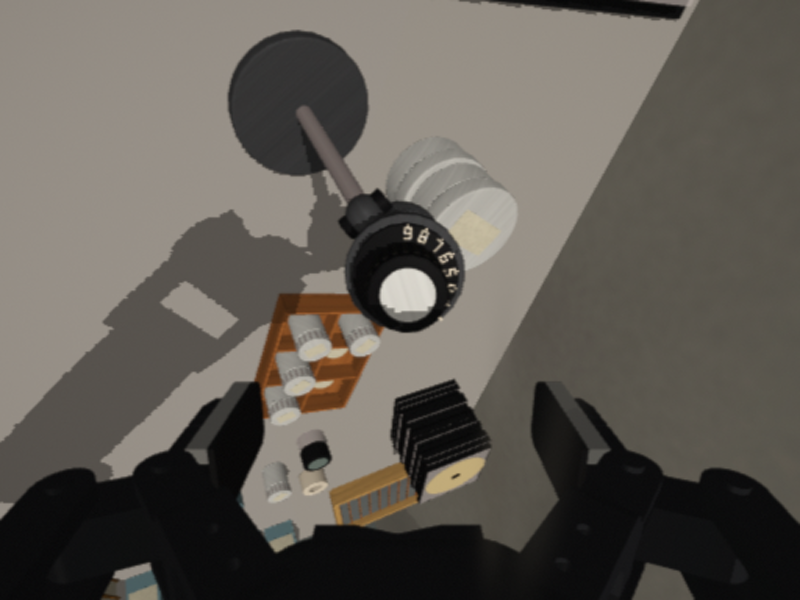

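Request:
{"method": "carry_out", "body": {"deltas": [[-1, 5, 2, -4, 0.7, 0, 0], [-1, 20, 3.5, -7, 1.4, -0.3, -0.7], [-1, 35, 3.5, -7, 1.4, -0.3, -0.7], [-1, 50, 3.5, -7, 1.4, -0.3, -0.7], [-1, 65, 3.5, -7, 1.4, -0.3, -0.7]]}}

```text
time_s: 4.58
eef_pos: [489.1, 363.9, 286.5]
ee_rot: [0.717, 0.446, 0.267, -0.464]
force: [-1.0, 0.1, -0.8]
grip_width: 1.0
```

Request:
{"method": "carry_out", "body": {"deltas": [[-1, 12, 0, 0, 0, 0, 0], [-1, 24, 0, 0, 0, 0, 0], [-1, 35, 0, 0, 0, 0, 0], [-1, 43, 0, 0, 0, 0, 0], [-1, 43, 0, 0, 0, 0, 0]]}}

```text
time_s: 5.2
eef_pos: [507.0, 346.0, 252.8]
ee_rot: [0.717, 0.446, 0.267, -0.464]
force: [-0.0, 0.5, 0.5]
grip_width: 1.0
```

Run:
```python
from h import *
x,y,z,yaw=np.load("g.npy");h,a,u=frame(yaw);g=np.array([x,y,z]);X=-a;Y=np.cross(u,X)
Rm=np.c_[X,Y,u]@R.from_euler("x",40,degrees=True).as_matrix()
s=ctrl.sense();print(s["force"],s["joints"].round(3),delta(g,Rm))
```

```text
[-0.01820042  0.53221031  0.53336617] [ 0.64   0.522  1.31  -0.675  1.277  0.753] (array([ 0.3, -0.4, -1. ]), array([-0.6,  0.1,  0.2]))
```

Well placed. Close, and turn +100°.

Request:
{"method": "carry_out", "body": {"deltas": [[1, 0, 0, 0, 0, 0, 0], [1, 0, 0, 0, 0, 0, 0], [1, 0, 0, 0, 0, 0, 0], [1, 0, 0, 0, 0, 0, 0], [1, 0, 0, 0, 0, 0, 0]], "newtons": 40}}

```text
time_s: 5.82
eef_pos: [507.5, 346.9, 254.5]
ee_rot: [0.718, 0.447, 0.267, -0.463]
force: [3.8, 4.4, 5.6]
grip_width: 0.476
```

Request:
{"method": "carry_out", "body": {"deltas": [[1, 0, 0, 0, 0, 0, 0], [1, 0, 0, 0, 5, 0, 0], [1, 0, 0, 0, 10, 0, 0], [1, 0, 0, 0, 15, 0, 0], [1, 0, 0, 0, 20, 0, 0]]}}

```text
time_s: 6.45
eef_pos: [506.7, 346.8, 254.1]
ee_rot: [0.628, 0.565, 0.182, -0.503]
force: [-2.1, 3.2, 5.1]
grip_width: 0.475
```

Run:
```python
from h import *
s=ctrl.sense();T=tool();print(s["force"],T[:3,:3].T@s["wrist_torque"],s["joints"].round(3),s["grip_width"])
```

```text
[-2.07276664  3.15333301  5.14857743] [-0.17610827  0.15536297 -0.13803084] [ 0.641  0.521  1.309 -0.674  1.278  1.105] 0.4749854499153162
```

Request:
{"method": "carry_out", "body": {"deltas": [[1, 0, 0, 0, 8, 0, 0], [1, 0, 0, 0, 16, 0, 0], [1, 0, 0, 0, 24, 0, 0], [1, 0, 0, 0, 32, 0, 0], [1, 0, 0, 0, 40, 0, 0]]}}

```text
time_s: 7.08
eef_pos: [505.6, 347.5, 253.0]
ee_rot: [0.396, 0.746, -0.001, -0.536]
force: [-8.0, 7.1, 3.1]
grip_width: 0.483
```

Request:
{"method": "carry_out", "body": {"deltas": [[1, 0, 0, 0, 10, 0, 0], [1, 0, 0, 0, 20, 0, 0], [1, 0, 0, 0, 30, 0, 0], [1, 0, 0, 0, 41, 0, 0], [1, 0, 0, 0, 41, 0, 0]]}}

```text
time_s: 7.7
eef_pos: [505.4, 349.0, 252.2]
ee_rot: [0.11, 0.837, -0.186, -0.502]
force: [-6.6, 16.3, -1.4]
grip_width: 0.474
```

Request:
{"method": "carry_out", "body": {"deltas": [[1, 0, 0, 0, 0, 0, 0], [-1, 0, 0, 0, 0, 0, 0], [-1, 0, 0, 0, 0, 0, 0], [-1, 0, 0, 0, 0, 0, 0], [-1, 0, 0, 0, 0, 0, 0]]}}

```text
time_s: 8.32
eef_pos: [506.9, 346.1, 253.3]
ee_rot: [0.112, 0.837, -0.188, -0.501]
force: [-0.1, 0.1, -0.2]
grip_width: 0.996
```

Request:
{"method": "carry_out", "body": {"deltas": [[-1, -10, 0, 0, 0, 0, 0], [-1, -30, 0, 0, 0, 0, 0], [-1, -55, 0, 0, 0, 0, 0], [-1, -80, 0, 0, 0, 0, 0], [-1, -105, 0, 0, 0, 0, 0]]}}

```text
time_s: 8.95
eef_pos: [461.4, 391.7, 338.3]
ee_rot: [0.112, 0.837, -0.188, -0.501]
force: [0.6, 0.2, 0.5]
grip_width: 1.003
```

Run:
```python
from h import *
T=tool();np.save("T3.npy",T);s=ctrl.sense();print(T.round(3),s["joints"].round(3))
im=viewer.capture("wrist")[:,:,::-1]
x,y,z,yaw=np.load("g.npy");h,a,u=frame(yaw);g=np.array([x,y,z])
q=w2p("wrist",g-29.5*a+36*u);print(q,w2p("wrist",g+11*a))
cx,cy=w2p("wrist",g).astype(int)
x0,y0=max(0,cx-80),max(0,cy-60);print(x0,y0)
cv2.imwrite("pics/w3z.png",zoom(im,x0,y0,160,120,5))
# plan T1-like: above lamp then tins
```

```text
[[ 4.27000e-01 -2.03000e-01 -8.81000e-01  4.61363e+02]
 [-4.27000e-01 -9.04000e-01  1.00000e-03  3.91701e+02]
 [-7.97000e-01  3.76000e-01 -4.73000e-01  3.38312e+02]
 [ 0.00000e+00  0.00000e+00  0.00000e+00  1.00000e+00]] [ 0.748  0.485  1.145 -0.65   1.5    2.476]
[276.79349104 155.92497741] [251.6455124  200.10230205]
171 135
```

View pics/w3z.png

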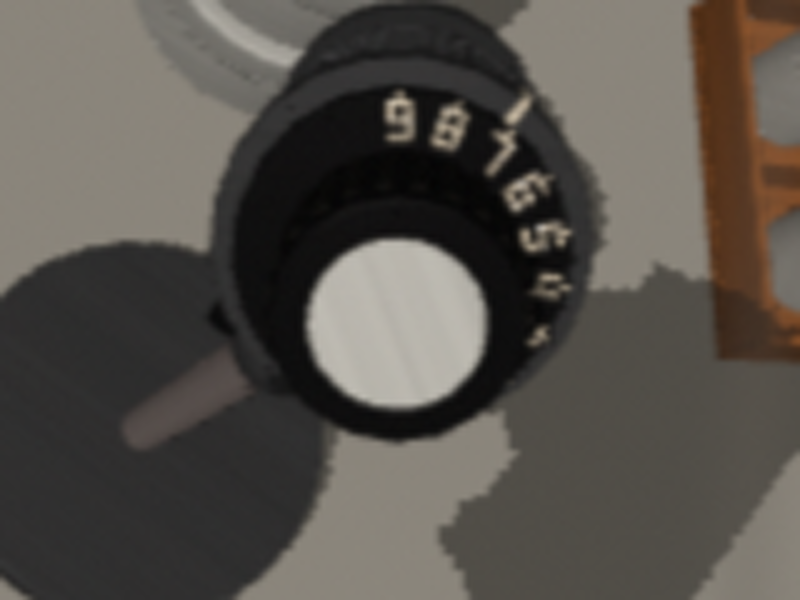

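```bash
cat >> h.py <<'E'
def down(az):
    x=np.array([0,0,-1.]);y=np.array([np.cos(np.radians(az)),np.sin(np.radians(az)),0]);return np.c_[x,y,np.cross(x,y)]
E
python3 - <<'E'
from h import *
plan((560,-10,300),down(-55.5),3)
E
```

```text
call 0 [ 82.2 109.9 -22.7] [-13.2  -6.6 -10.8]
call 1 [ 58.2 126.3  -3.5] [-13.2  -6.6 -10.8]
call 2 [ 34.6 133.   21.2] [-13.2  -6.6 -10.8]
```

Request:
{"method": "carry_out", "body": {"deltas": [[-1, 16, 22, -4.5, -2.6, -1.3, -2.2], [-1, 33, 44, -9, -5.3, -2.6, -4.3], [-1, 49, 66, -13.6, -7.9, -4, -6.5], [-1, 66, 88, -18, -10.6, -5.3, -8.6], [-1, 82.2, 109.9, -22.7, -13.2, -6.6, -10.8]]}}

```text
time_s: 9.62
eef_pos: [494.9, 255.7, 323.6]
ee_rot: [0.149, 0.802, -0.055, -0.575]
force: [0.5, 1.0, -0.8]
grip_width: 1.0
```

Request:
{"method": "carry_out", "body": {"deltas": [[-1, 11.6, 25, -0.7, -2.6, -1.3, -2.2], [-1, 23.3, 50.5, -1.4, -5.3, -2.6, -4.3], [-1, 35, 76, -2, -7.9, -4, -6.5], [-1, 46.5, 101, -2.8, -10.6, -5.3, -8.6], [-1, 58.2, 126.3, -3.5, -13.2, -6.6, -10.8]]}}

```text
time_s: 10.25
eef_pos: [527.8, 121.3, 310.3]
ee_rot: [0.182, 0.747, 0.078, -0.634]
force: [-0.1, 0.9, 0.8]
grip_width: 1.0
```

Request:
{"method": "carry_out", "body": {"deltas": [[-1, 7, 26.6, 4.2, -2.6, -1.3, -2.2], [-1, 14, 53, 8.5, -5.3, -2.6, -4.3], [-1, 21, 80, 12.7, -7.9, -4, -6.5], [-1, 28, 106, 17, -10.6, -5.3, -8.6], [-1, 34.6, 133, 21.2, -13.2, -6.6, -10.8]]}}

```text
time_s: 10.88
eef_pos: [560.8, -13.2, 296.9]
ee_rot: [-0.211, -0.673, -0.21, 0.677]
force: [0.1, 0.2, -0.2]
grip_width: 1.001
```

Run:
```python
from h import *
T=tool();np.save("T4.npy",T);s=ctrl.sense();print(T.round(3),s["joints"].round(3),s["time_s"])
im=viewer.capture("wrist")[:,:,::-1]; cv2.imwrite("pics/w4.png",im);cv2.imwrite("pics/w4z.png",cv2.resize(im,(800,600),interpolation=cv2.INTER_CUBIC))
print(w2p("wrist",(594,-12.4,4))*1.5625,w2p("wrist",(579.4,-84,4))*1.5625)
plan((467,-355,230),down(-55.5),2)
```

```text
[[-5.00000e-03  5.67000e-01 -8.24000e-01  5.60760e+02]
 [-3.00000e-03 -8.24000e-01 -5.67000e-01 -1.32070e+01]
 [-1.00000e+00 -0.00000e+00  6.00000e-03  2.96852e+02]
 [ 0.00000e+00  0.00000e+00  0.00000e+00  1.00000e+00]] [-0.231  0.368  1.299 -0.004  1.478  0.737] 10.875
[414.18538697 206.287517  ] [468.5970339  264.17811481]
call 0 [ 33.9 112.8 134.6] [0.  0.2 0. ]
call 1 [ 33.4 112.8 134.7] [0.  0.2 0. ]
```

View pics/w4z.png

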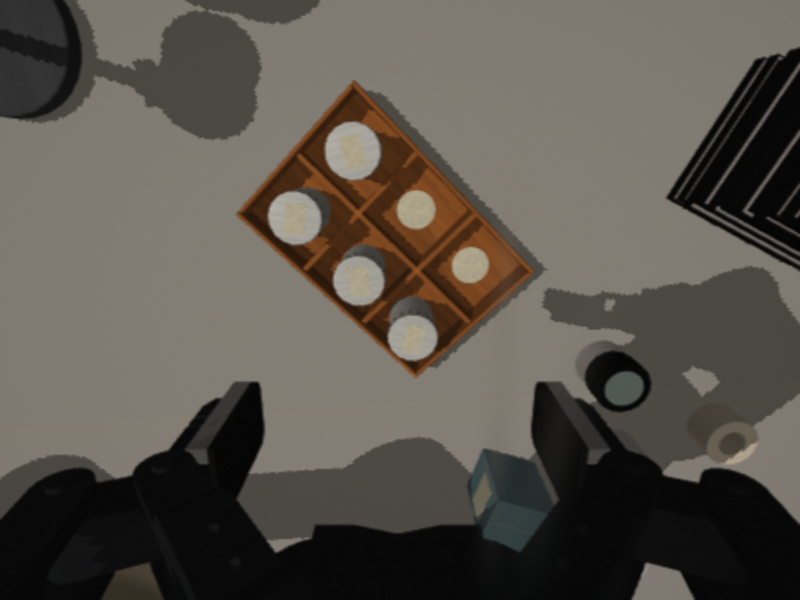

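Request:
{"method": "carry_out", "body": {"deltas": [[-1, 7, 22.6, 27, 0, 0, 0], [-1, 13.5, 45, 54, 0, 0, 0], [-1, 20, 67.7, 81, 0, 0, 0], [-1, 27, 90, 107.6, 0, 0, 0], [-1, 33.9, 112.8, 134.6, 0, 0.2, 0]]}}

```text
time_s: 11.55
eef_pos: [513.0, -182.5, 263.6]
ee_rot: [-0.21, -0.675, -0.209, 0.676]
force: [0.8, 0.3, -0.8]
grip_width: 1.003
```

Request:
{"method": "carry_out", "body": {"deltas": [[-1, 7, 22.6, 27, 0, 0, 0], [-1, 13.5, 45, 54, 0, 0, 0], [-1, 20, 67.7, 81, 0, 0, 0], [-1, 27, 90, 107.6, 0, 0, 0], [-1, 33.4, 112.8, 134.6, 0, 0.2, 0]]}}

```text
time_s: 12.18
eef_pos: [466.0, -351.7, 230.5]
ee_rot: [0.21, 0.676, 0.209, -0.675]
force: [0.2, 0.4, -0.0]
grip_width: 1.001
```

Run:
```python
from h import *
T=np.load("T4.npy")
s=[p2w("wrist",np.array(p)/1.5625,4,T) for p in [(416,210),(470,265)]];print(s)
c=[p2w("wrist",np.array(p)/1.5625,34,T) for p in [(353,82),(534,269),(416,376),(238,213)]];c=np.array(c);print(c.round(1))
ctr=c.mean(0)[:2];v=(c[0]-c[1]+c[3]-c[2])[:2];v/=np.linalg.norm(v);xx=np.array([v[1],-v[0]])
print(ctr,np.degrees(np.arctan2(xx[1],xx[0])),ctr+35*xx,ctr+35*xx-70*v)
T=tool();np.save("T5.npy",T);print(T.round(3),ctrl.sense()["joints"].round(3),ctrl.sense()["time_s"])
im=viewer.capture("wrist")[:,:,::-1];cv2.imwrite("pics/w5z.png",cv2.resize(im,(800,600),interpolation=cv2.INTER_CUBIC))
```

```text
[array([592.12742399, -12.40359517,   4.        ]), array([579.42837791, -82.49438955,   4.        ])]
[[ 645.9   86.    34. ]
 [ 610.9 -121.9   34. ]
 [ 470.2  -97.2   34. ]
 [ 508.7  110.6   34. ]]
[558.93317308  -5.63116765] -10.01006749724042 [593.40037599 -11.71491022] [581.23289083 -80.64931604]
[[ 2.00000e-03  5.66000e-01 -8.24000e-01  4.65954e+02]
 [ 0.00000e+00 -8.24000e-01 -5.66000e-01 -3.51713e+02]
 [-1.00000e+00  1.00000e-03 -2.00000e-03  2.30479e+02]
 [ 0.00000e+00  0.00000e+00  0.00000e+00  1.00000e+00]] [-0.848  0.456  1.343  0.002  1.341  0.121] 12.175
```

View pics/w5z.png

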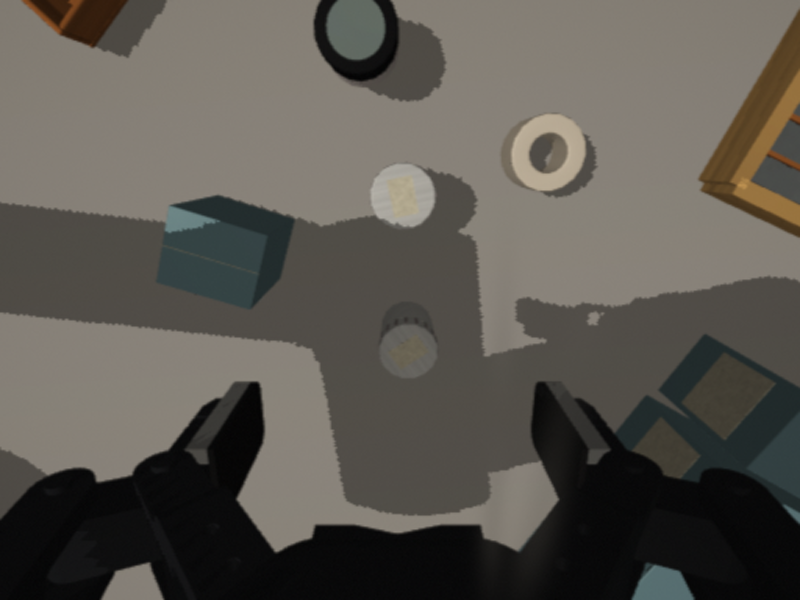

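Run:
```python
from h import *
A=p2w("wrist",np.array((403,195))/1.5625,56);B=p2w("wrist",np.array((408,350))/1.5625,56);print(A,B)
Rd=down(-55.5)
A[2]=B[2]=48
print("to B",delta(B,Rd)); print("to A",delta(A,Rd)); print("s",[p2w("wrist",np.array(p)/1.5625,56) for p in [(403,195)]])
Z=np.array([0,0,1])
# tool axes constant (down): moves in tool frame
f=lambda d: np.round(Rd.T@np.asarray(d,float),1)
s1=np.array([592.5,-12,52+1]);s2=np.array([580,-82,52+1])
print("A->s2",f(s2-A),"s2->B",f(B-s2),"B->s1",f(s1-B))
```

```text
[ 508.55487528 -330.10639269   56.        ] [ 423.34557822 -392.964306     56.        ]
to B (array([181.3,   8. ,  55.3]), array([-0.2, -0. , -0. ]))
to A (array([181.3,   4.1, -50.5]), array([-0.2, -0. , -0. ]))
s [array([ 508.55487528, -330.10639269,   56.        ])]
A->s2 [  -5.  -164.  -199.4] s2->B [  5.  167.5 305.2] B->s1 [  -5.  -218.2 -355.2]
```

Request:
{"method": "carry_out", "body": {"deltas": [[-0.5, 10, 1.5, -20, 0, 0, 0], [-0.5, 35, 3, -40, 0, 0, 0], [-0.5, 65, 4.1, -50.5, 0, 0, 0], [-0.5, 95, 4.1, -50.5, 0, 0, 0], [-0.5, 115, 4.1, -50.5, 0, 0, 0]]}}

```text
time_s: 12.85
eef_pos: [511.2, -323.6, 114.0]
ee_rot: [0.21, 0.676, 0.211, -0.675]
force: [0.5, 0.2, 0.1]
grip_width: 0.753
```

Request:
{"method": "carry_out", "body": {"deltas": [[-0.5, 16, 0, 0, 0, 0, 0], [-0.5, 33, 0, 0, 0, 0, 0], [-0.5, 50, 0, 0, 0, 0, 0], [-0.5, 66.3, 0, 0, 0, 0, 0], [-0.5, 66.3, 0, 0, 0, 0, 0]]}}

```text
time_s: 13.48
eef_pos: [510.2, -325.1, 48.0]
ee_rot: [0.209, 0.676, 0.21, -0.675]
force: [-1.3, 0.4, 0.1]
grip_width: 0.754
```

Request:
{"method": "carry_out", "body": {"deltas": [[1, 0, 0, 0, 0, 0, 0], [1, 0, 0, 0, 0, 0, 0], [1, 0, 0, 0, 0, 0, 0], [1, 0, 0, 0, 0, 0, 0], [1, 0, 0, 0, 0, 0, 0]], "newtons": 30}}

```text
time_s: 14.1
eef_pos: [511.0, -325.9, 50.2]
ee_rot: [0.21, 0.676, 0.209, -0.674]
force: [-0.3, 0.6, 5.4]
grip_width: 0.481
```

Request:
{"method": "carry_out", "body": {"deltas": [[1, -15, 0, 0, 0, 0, 0], [1, -40, 0, 0, 0, 0, 0], [1, -70, 0, 0, 0, 0, 0], [1, -100, 0, 0, 0, 0, 0], [1, -120, 0, 0, 0, 0, 0]]}}

```text
time_s: 14.72
eef_pos: [510.5, -325.5, 171.5]
ee_rot: [0.21, 0.676, 0.209, -0.674]
force: [-1.0, -0.4, -1.5]
grip_width: 0.486
```

Run:
```python
from h import *
s=ctrl.sense();print(s["force"],s["grip_width"],s["joints"].round(3),s["time_s"]);plan((580,-82,173),down(-55.5),2)
```

```text
[-0.95750442 -0.39174453 -1.46399133] 0.48595542254951385 [-0.762  0.553  1.35   0.002  1.236  0.207] 14.725
call 0 [ -0.7 -80.7 -97.6] [-0.  -0.1 -0.1]
call 1 [ -0.7 -80.7 -97.6] [-0.  -0.1 -0.1]
```

Request:
{"method": "carry_out", "body": {"deltas": [[1, 0, -12, -14, 0, 0, 0], [1, 0, -30, -36, 0, 0, 0], [1, 0, -50, -60, 0, 0, 0], [1, 0, -70, -85, 0, 0, 0], [1, 0, -90, -109, 0, 0, 0]]}}

```text
time_s: 15.35
eef_pos: [549.1, -187.1, 168.4]
ee_rot: [0.209, 0.675, 0.21, -0.675]
force: [-0.2, 0.3, -2.2]
grip_width: 0.48
```

Request:
{"method": "carry_out", "body": {"deltas": [[1, 0, -20, -24, 0, 0, 0], [1, 0, -40, -48, 0, 0, 0], [1, 0, -58, -70, 0, 0, 0], [1, 0, -68, -82, 0, 0, 0], [1, 0, -71.5, -86, 0, 0, 0]]}}

```text
time_s: 15.98
eef_pos: [579.5, -81.0, 169.1]
ee_rot: [0.21, 0.676, 0.21, -0.675]
force: [-0.4, 1.0, -1.6]
grip_width: 0.479
```

Request:
{"method": "carry_out", "body": {"deltas": [[1, 10, 0, 0, 0, 0, 0], [1, 30, 0, 0, 0, 0, 0], [1, 50, 0, 0, 0, 0, 0], [1, 70, 0, 0, 0, 0, 0], [1, 75, 0, 0, 0, 0, 0]]}}

```text
time_s: 16.6
eef_pos: [578.9, -82.6, 92.9]
ee_rot: [-0.209, -0.675, -0.21, 0.676]
force: [1.0, 0.0, -0.5]
grip_width: 0.477
```

Run:
```python
from h import *
im=viewer.capture("wrist");s=ctrl.sense();print(s["force"],s["grip_width"],s["time_s"],s["eef_pos"]);print(delta((580,-82,56),down(-55.5)))
```

```text
[-0.1304515  -0.20339514 -1.27714794] 0.4783341755325267 16.65 [579.18282421 -82.52549673  93.23758256]
(array([37.2,  0.1, -1. ]), array([-0.1, -0. ,  0.1]))
```

Request:
{"method": "carry_out", "body": {"deltas": [[1, 12, 0, -1, 0, 0, 0], [1, 24, 0, -1, 0, 0, 0], [1, 32, 0, -1, 0, 0, 0], [1, 36, 0, -1, 0, 0, 0], [1, 37.5, 0, -1, 0, 0, 0]]}}

```text
time_s: 17.27
eef_pos: [580.8, -81.4, 57.0]
ee_rot: [0.21, 0.676, 0.21, -0.675]
force: [-0.7, 0.4, -1.2]
grip_width: 0.481
```

Request:
{"method": "carry_out", "body": {"deltas": [[1, 0.7, 0, 0, 0, 0, 0], [1, 1.4, 0, 0, 0, 0, 0], [1, 2.1, 0, 0, 0, 0, 0], [1, 2.5, 0, 0, 0, 0, 0], [1, 2.5, 0, 0, 0, 0, 0]]}}

```text
time_s: 17.9
eef_pos: [580.8, -81.5, 54.6]
ee_rot: [0.21, 0.676, 0.209, -0.675]
force: [-0.5, -0.2, -2.8]
grip_width: 0.482
```

Run:
```python
from h import *
s=ctrl.sense();print(s["force"],s["grip_width"],s["time_s"],s["eef_pos"])
```

```text
[-0.54467621 -0.22872696 -2.81411775] 0.4824148116597245 17.9 [580.76287914 -81.45205457  54.64486916]
```

Request:
{"method": "carry_out", "body": {"deltas": [[1, 0.4, 0, 0, 0, 0, 0], [1, 0.8, 0, 0, 0, 0, 0], [1, 1.2, 0, 0, 0, 0, 0], [1, 1.5, 0, 0, 0, 0, 0], [1, 1.5, 0, 0, 0, 0, 0]]}}

```text
time_s: 18.52
eef_pos: [580.9, -81.4, 54.2]
ee_rot: [0.21, 0.676, 0.209, -0.675]
force: [-5.3, 1.1, 9.0]
grip_width: 0.479
```

Request:
{"method": "carry_out", "body": {"deltas": [[1, 0.3, 0, 0, 0, 0, 0], [1, 0.6, 0, 0, 0, 0, 0], [1, 0.9, 0, 0, 0, 0, 0], [1, 1.2, 0, 0, 0, 0, 0], [1, 1.2, 0, 0, 0, 0, 0]]}}

```text
time_s: 19.15
eef_pos: [581.0, -81.4, 54.2]
ee_rot: [0.21, 0.676, 0.209, -0.674]
force: [-8.4, 3.1, 19.2]
grip_width: 0.483
```

Request:
{"method": "carry_out", "body": {"deltas": [[1, -1.2, 0, 0, 0, 0, 0], [-0.4, -1.6, 0, 0, 0, 0, 0], [-0.4, -1.6, 0, 0, 0, 0, 0], [-0.4, -1.6, 0, 0, 0, 0, 0], [-0.4, -1.6, 0, 0, 0, 0, 0]]}}

```text
time_s: 19.77
eef_pos: [580.7, -81.5, 53.4]
ee_rot: [0.21, 0.676, 0.21, -0.675]
force: [-0.0, 0.7, -0.1]
grip_width: 0.699
```

Request:
{"method": "carry_out", "body": {"deltas": [[-0.4, -8, 0, 0, 0, 0, 0], [-0.4, -25, 0, 0, 0, 0, 0], [-0.4, -50, 0, 0, 0, 0, 0], [-0.4, -80, 0, 0, 0, 0, 0], [-0.4, -105, 0, 0, 0, 0, 0]]}}

```text
time_s: 20.4
eef_pos: [580.8, -81.5, 161.2]
ee_rot: [0.21, 0.677, 0.209, -0.674]
force: [0.4, -0.0, 0.4]
grip_width: 0.7
```

Run:
```python
from h import *
viewer.capture("wrist");s=ctrl.sense();print(s["force"],s["grip_width"],s["time_s"],s["eef_pos"]);plan((424.5,-389.4,158),down(-55.5),2)
```

```text
[0.51549358 0.03487729 3.38205155] 0.7010623347596762 20.45 [582.02830448 -81.89357642 164.43418671]
call 0 [  2.8  82.1 152. ] [-0.  -0.2 -0.2]
call 1 [  3.   82.1 152. ] [-0.  -0.2 -0.2]
```

Request:
{"method": "carry_out", "body": {"deltas": [[-0.4, 0, 14, 26, 0, 0, 0], [-0.4, 0, 34, 63, 0, 0, 0], [-0.4, 0, 56, 104, 0, 0, 0], [-0.4, 0, 78, 145, 0, 0, 0], [-0.4, 0, 100, 186, 0, 0, 0]]}}

```text
time_s: 21.08
eef_pos: [483.1, -270.5, 159.0]
ee_rot: [0.21, 0.676, 0.209, -0.674]
force: [0.4, 0.2, 0.4]
grip_width: 0.7
```

Request:
{"method": "carry_out", "body": {"deltas": [[-0.4, 0, 22, 41, 0, 0, 0], [-0.4, 4, 42, 78, 0, 0, 0], [-0.4, 6, 56, 104, 0, 0, 0], [-0.4, 15, 64, 118, 0, 0, 0], [-0.4, 30, 64, 118, 0, 0, 0]]}}

```text
time_s: 21.7
eef_pos: [422.8, -389.1, 127.7]
ee_rot: [0.21, 0.676, 0.209, -0.675]
force: [-0.2, -0.7, 0.3]
grip_width: 0.697
```

Run:
```python
from h import *
viewer.capture("top");s=ctrl.sense();print(s["force"],s["grip_width"],s["time_s"],s["eef_pos"],s["joints"].round(2));print(delta((424.5,-389.4,48),down(-55.5)))
```

```text
[-0.40677791  1.25187931 -2.65645848] 0.6980316552445281 21.75 [ 422.50110763 -387.4503374   125.16515606] [-0.95  0.54  1.5   0.    1.1   0.02]
(array([77.2,  3. , -0.4]), array([-0. , -0.1,  0.2]))
```

Request:
{"method": "carry_out", "body": {"deltas": [[-0.4, 12, 1.5, -0.5, 0, 0, 0], [-0.4, 30, 1.5, -0.5, 0, 0, 0], [-0.4, 50, 1.5, -0.5, 0, 0, 0], [-0.4, 68, 1.5, -0.5, 0, 0, 0], [-0.4, 79, 1.5, -0.5, 0, 0, 0]]}}

```text
time_s: 22.38
eef_pos: [424.4, -389.1, 48.0]
ee_rot: [0.209, 0.676, 0.21, -0.675]
force: [0.0, -0.4, -0.3]
grip_width: 0.698
```

Request:
{"method": "carry_out", "body": {"deltas": [[1, 0, 0, 0, 0, 0, 0], [1, 0, 0, 0, 0, 0, 0], [1, 0, 0, 0, 0, 0, 0], [1, 0, 0, 0, 0, 0, 0], [1, 0, 0, 0, 0, 0, 0]], "newtons": 30}}

```text
time_s: 23.0
eef_pos: [424.3, -389.7, 49.3]
ee_rot: [0.21, 0.676, 0.209, -0.675]
force: [0.6, 1.3, -1.6]
grip_width: 0.482
```

Request:
{"method": "carry_out", "body": {"deltas": [[1, -15, 0, 0, 0, 0, 0], [1, -40, 0, 0, 0, 0, 0], [1, -70, 0, 0, 0, 0, 0], [1, -100, 0, 0, 0, 0, 0], [1, -120, 0, 0, 0, 0, 0]]}}

```text
time_s: 23.62
eef_pos: [424.3, -390.0, 171.8]
ee_rot: [0.211, 0.676, 0.209, -0.674]
force: [-1.1, 0.7, -1.0]
grip_width: 0.482
```

Run:
```python
from h import *
s=ctrl.sense();print(s["force"],s["grip_width"],s["time_s"],s["eef_pos"]);plan((592.5,-12,168),down(-55.5),3)
```

```text
[-1.10384749  0.66310944 -1.0348897 ] 0.4824083132349173 23.625 [ 424.28042451 -389.97541003  171.8169447 ]
call 0 [   1.2  -72.1 -117.5] [-0.  -0.  -0.1]
call 1 [   1.2  -72.1 -117.6] [-0.  -0.  -0.1]
call 2 [   1.3  -72.1 -117.6] [-0.  -0.  -0.1]
```

Request:
{"method": "carry_out", "body": {"deltas": [[1, 0, -8, -13, 0, 0, 0], [1, 0, -22, -36, 0, 0, 0], [1, 0, -40, -65, 0, 0, 0], [1, 0, -60, -98, 0, 0, 0], [1, 0, -80, -130.5, 0, 0, 0]]}}

```text
time_s: 24.25
eef_pos: [486.6, -247.5, 168.6]
ee_rot: [0.209, 0.676, 0.21, -0.675]
force: [-0.6, -0.4, -1.8]
grip_width: 0.48
```

Request:
{"method": "carry_out", "body": {"deltas": [[1, 0, -20, -32.6, 0, 0, 0], [1, 0, -40, -65, 0, 0, 0], [1, 0, -60, -98, 0, 0, 0], [1, 0, -78, -127, 0, 0, 0], [1, 0, -95, -155, 0, 0, 0]]}}

```text
time_s: 24.88
eef_pos: [560.2, -81.5, 168.7]
ee_rot: [0.209, 0.676, 0.21, -0.675]
force: [0.3, -0.3, -1.8]
grip_width: 0.479
```

Request:
{"method": "carry_out", "body": {"deltas": [[1, 0, -14, -23, 0, 0, 0], [1, 0, -25, -41, 0, 0, 0], [1, 0, -33, -54, 0, 0, 0], [1, 0, -38, -62, 0, 0, 0], [1, 0, -41.3, -67.2, 0, 0, 0]]}}

```text
time_s: 25.5
eef_pos: [592.5, -11.6, 169.5]
ee_rot: [0.21, 0.676, 0.209, -0.675]
force: [0.2, 0.4, -1.9]
grip_width: 0.485
```

Request:
{"method": "carry_out", "body": {"deltas": [[1, 10, 0, 0, 0, 0, 0], [1, 30, 0, 0, 0, 0, 0], [1, 50, 0, 0, 0, 0, 0], [1, 70, 0, 0, 0, 0, 0], [1, 75, 0, 0, 0, 0, 0]]}}

```text
time_s: 26.12
eef_pos: [591.6, -12.1, 92.9]
ee_rot: [-0.209, -0.675, -0.21, 0.676]
force: [0.0, 0.3, -1.5]
grip_width: 0.483
```

Run:
```python
from h import *
viewer.capture("top");s=ctrl.sense();print(s["force"],s["grip_width"],s["time_s"],s["eef_pos"]);print(delta((592.5,-12,56),down(-55.5)))
```

```text
[-0.2539254  -0.07190916 -1.75971985] 0.48330347761634534 26.175 [591.87244267 -12.01736788  93.24374742]
(array([37.2,  0.4, -0.5]), array([-0.1, -0. ,  0. ]))
```

Same descent as before (contact near 40.5–41 mm).

Request:
{"method": "carry_out", "body": {"deltas": [[1, 12, 0, -0.5, 0, 0, 0], [1, 24, 0, -0.5, 0, 0, 0], [1, 32, 0, -0.5, 0, 0, 0], [1, 36, 0, -0.5, 0, 0, 0], [1, 38, 0, -0.5, 0, 0, 0]]}}

```text
time_s: 26.8
eef_pos: [593.1, -11.4, 56.5]
ee_rot: [0.21, 0.676, 0.21, -0.675]
force: [0.5, -0.2, -0.9]
grip_width: 0.478
```

Request:
{"method": "carry_out", "body": {"deltas": [[1, 0.7, 0, 0, 0, 0, 0], [1, 1.4, 0, 0, 0, 0, 0], [1, 2, 0, 0, 0, 0, 0], [1, 2.8, 0, 0, 0, 0, 0], [1, 2.8, 0, 0, 0, 0, 0]]}}

```text
time_s: 27.42
eef_pos: [592.9, -11.4, 53.7]
ee_rot: [0.21, 0.676, 0.21, -0.675]
force: [-0.2, -0.3, -1.8]
grip_width: 0.48
```

Request:
{"method": "carry_out", "body": {"deltas": [[1, 0.4, 0, 0, 0, 0, 0], [1, 0.8, 0, 0, 0, 0, 0], [1, 1.2, 0, 0, 0, 0, 0], [1, 1.2, 0, 0, 0, 0, 0], [1, 1.2, 0, 0, 0, 0, 0]]}}

```text
time_s: 28.05
eef_pos: [593.1, -11.4, 52.8]
ee_rot: [0.21, 0.676, 0.209, -0.675]
force: [-0.8, 0.5, 2.5]
grip_width: 0.481
```

Contact just begun; release and retreat.

Request:
{"method": "carry_out", "body": {"deltas": [[1, 0.4, 0, 0, 0, 0, 0], [-0.4, 0.4, 0, 0, 0, 0, 0], [-0.4, 0.4, 0, 0, 0, 0, 0], [-0.4, 0, 0, 0, 0, 0, 0], [-0.4, 0, 0, 0, 0, 0, 0]]}}

```text
time_s: 28.68
eef_pos: [593.0, -11.4, 52.6]
ee_rot: [0.21, 0.676, 0.21, -0.675]
force: [0.5, -0.6, -0.3]
grip_width: 0.7
```

Request:
{"method": "carry_out", "body": {"deltas": [[-0.4, -8, 0, 0, 0, 0, 0], [-0.4, -25, 0, 0, 0, 0, 0], [-0.4, -50, 0, 0, 0, 0, 0], [-0.4, -85, 0, 0, 0, 0, 0], [-0.4, -130, 0, 0, 0, 0, 0]]}}

```text
time_s: 29.3
eef_pos: [592.4, -11.4, 184.6]
ee_rot: [0.21, 0.676, 0.21, -0.675]
force: [0.3, -0.5, -0.3]
grip_width: 0.701
```

Request:
{"method": "carry_out", "body": {"deltas": [[-0.4, -40, 15, 20, 0, 0, 0], [-0.4, -70, 40, 50, 0, 0, 0], [-0.4, -80, 70, 85, 0, 0, 0], [-0.4, -80, 85, 105, 0, 0, 0], [-0.4, -80, 85, 105, 0, 0, 0]]}}

```text
time_s: 29.92
eef_pos: [553.7, -142.2, 263.7]
ee_rot: [0.209, 0.677, 0.208, -0.675]
force: [-0.2, 0.9, -0.1]
grip_width: 0.699
```

Run:
```python
from h import *
w=viewer.capture("wrist")[:,:,::-1];s=viewer.capture("side")[:,:,::-1];t=viewer.capture("top")[:,:,::-1]
a=cv2.resize(w,(400,300),interpolation=cv2.INTER_AREA);b=zoom(s,190,180,100,75,4)
c=zoom(s,220,250,80,60,5);d=zoom(t,75,150,100,75,4)
cv2.imwrite("pics/f.png",np.vstack([np.hstack([a,b]),np.hstack([c,d])]));cv2.imwrite("pics/f2.png",zoom(s,190,130,160,120,5))
x=ctrl.sense();print(x["time_s"],x["eef_pos"],x["force"])
```

```text
30.075 [ 554.35395598 -140.12519558  262.97072583] [ 0.37025557  0.25501485 -0.22790009]
```

View pics/f.png

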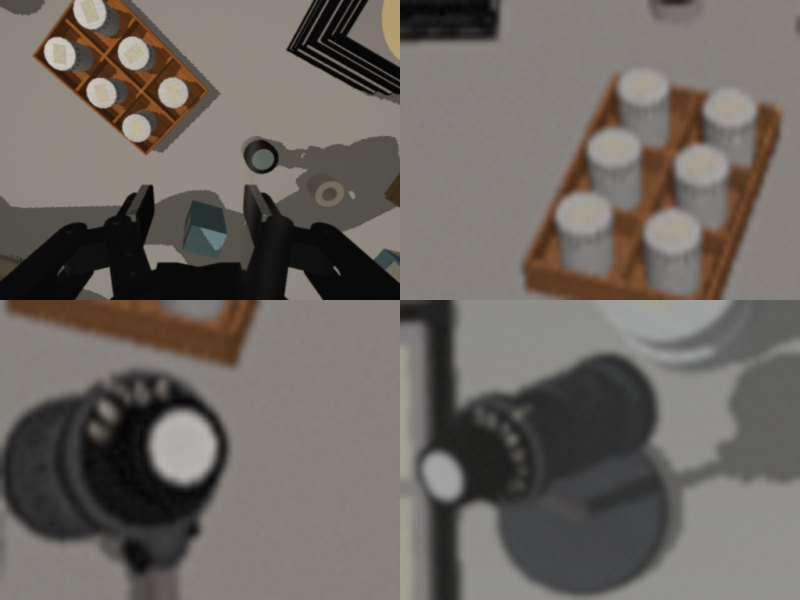

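View pics/f2.png

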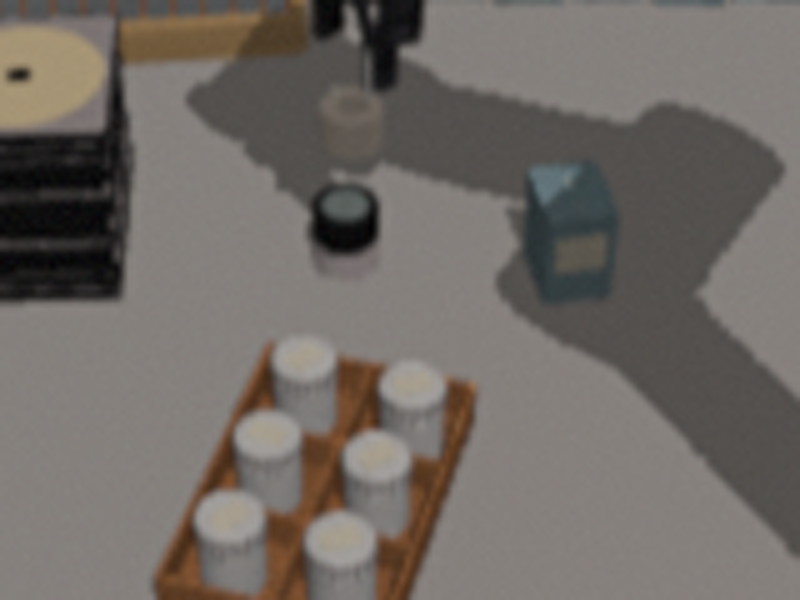

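The pictures show all six tins upright, one in each cell, and the carton, loupe and core where they were. The lamp still looks as it did when I read 7 close up. Handing in.

```bash
python3 -c "
from rig import order; print(order.finish_job())"
```

```text
the job is handed in; nothing more can be done
None
```

The job is handed in at about 30 s of the 67 s allowed: the lamp is set to 7 and both tins are back in the tray.

- **Sleeve:** I turned it about 100° clockwise, from 2 to 7. After letting go, a close wrist picture showed 7 at the index line. I did not read it close up again at the end; the overview pictures are too coarse for that.
- **Tins:** I set both down under force feedback, one in each empty cell. The first was pressed onto the floor at about 19 N, more firmly than the second at about 2.5 N. The last wrist and side pictures show all six tins upright, one per cell.
- **Bystanders:** The carton, loupe and core appear where they were; I judged this by eye and did not measure it. The gripper was clear, with wrist force near zero.
- **One disagreement:** The table positions of the two tins first came out about 4 mm off, because the arm was still settling when I read the pose. I spotted this after grasping the first tin, which the jaws had still caught well, and corrected the second.

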